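# Find the loose fixture bolt on the laser marking bed and hold its cap open

### The job

First press the fixture's sprung lock lever down until its catch holds it down by itself. Then tap the three fixture bolts from above, leaving all caps shut, to find the loose one, which sinks a few millimetres and stays down. Finally take the loose bolt's hinged cap by its tab and lift it about half open (around 45 degrees), finishing while still holding it there, with the lever still latched, the other two caps shut and the things lying around left in place.

Things in the scene. Friction and masses are not known exactly. Their poses are not given: they have to be found in the camera images.
- fixture: white nylon fixture block, 150 mm (x) by 262 mm (y), 30 mm tall, fixed; origin on the table below the middle bolt; x points away from the robot across the row, y along the row to the robot's left, z up. Left, middle and right bolt (seen from the robot) are at y = +85, 0, -85 mm; the block runs from x = -58 to +92 mm
- lock: grey lock unit with the lever, fixed, 90 x 60 mm foot, turned as the fixture is, 175 mm from the fixture's middle at its left or right end; origin on the table. The lever's hinge runs along y at x = +30 mm, 46 mm above the table, between two cheeks 62 mm high that span x = -12 to +48 mm and are 51 mm wide over all
- lever (a joint): the lock lever, a flat steel arm pointing to the robot. 0 rad = up, at rest, sloping 0.55 rad; grows as its free end is pressed down. Sprung up: about 2 N on the pad at first, up to about 10 N to pass the catch (0.3 to 0.5 rad); let go past that, the catch holds it at about 0.55 rad (level); let go earlier, it springs back. Stop at 0.62
- lever_pad (a point): centre of the upper face of the lever's press pad (34 mm long, 30 mm wide), 70 mm from the lever's hinge; it starts about 83 mm above the table and ends about 46 mm above it, about 10 mm nearer the robot. Axes as the lock's when up, tilting with the lever
- bolt_left (a joint): how far the left bolt is pushed down (m): 0 = standing; a tight bolt does not move (under 1 mm), the loose one sinks under about 2 N to its stop at 0.006 and stays down. Which one is loose differs each time and cannot be seen beforehand
- bolt_left_head (a point): centre of the flat top of the left bolt's round steel head (20 mm across), 53 mm above the table when standing, 16 mm proud of its cap, in the cap's 28 by 30 mm window
- cap_left (a joint): opening angle of the left bolt's cap: 0 rad = lying shut, stop at 1.4; grows as the near edge is raised. The hinge line runs along the fixture's y, 40 mm beyond the bolt's axis, 34.5 mm above the table. Weight and a light spring (1 to 2 N at the tab) shut it when let go
- cap_left_tab (a point): centre of the upright tab at the near edge of the left cap: 20 mm along x, 10 mm thick along the fixture's y, 26 mm tall, on the cap plate (50 mm wide, 5 mm thick, top 37 mm above the table). When shut its centre is 50 mm and its top 63 mm above the table, 40 mm nearer the robot than the bolt. Axes as the fixture's when shut, turning with the cap
- bolt_middle (a joint): how far the middle bolt is pushed down (m): 0 = standing; a tight bolt does not move (under 1 mm), the loose one sinks under about 2 N to its stop at 0.006 and stays down. Which one is loose differs each time and cannot be seen beforehand
- bolt_middle_head (a point): centre of the flat top of the middle bolt's round steel head (20 mm across), 53 mm above the table when standing, 16 mm proud of its cap, in the cap's 28 by 30 mm window
- cap_middle (a joint): opening angle of the middle bolt's cap: 0 rad = lying shut, stop at 1.4; grows as the near edge is raised. The hinge line runs along the fixture's y, 40 mm beyond the bolt's axis, 34.5 mm above the table. Weight and a light spring (1 to 2 N at the tab) shut it when let go
- cap_middle_tab (a point): centre of the upright tab at the near edge of the middle cap: 20 mm along x, 10 mm thick along the fixture's y, 26 mm tall, on the cap plate (50 mm wide, 5 mm thick, top 37 mm above the table). When shut its centre is 50 mm and its top 63 mm above the table, 40 mm nearer the robot than the bolt. Axes as the fixture's when shut, turning with the cap
- bolt_right (a joint): how far the right bolt is pushed down (m): 0 = standing; a tight bolt does not move (under 1 mm), the loose one sinks under about 2 N to its stop at 0.006 and stays down. Which one is loose differs each time and cannot be seen beforehand
- bolt_right_head (a point): centre of the flat top of the right bolt's round steel head (20 mm across), 53 mm above the table when standing, 16 mm proud of its cap, in the cap's 28 by 30 mm window
- cap_right (a joint): opening angle of the right bolt's cap: 0 rad = lying shut, stop at 1.4; grows as the near edge is raised. The hinge line runs along the fixture's y, 40 mm beyond the bolt's axis, 34.5 mm above the table. Weight and a light spring (1 to 2 N at the tab) shut it when let go
- cap_right_tab (a point): centre of the upright tab at the near edge of the right cap: 20 mm along x, 10 mm thick along the fixture's y, 26 mm tall, on the cap plate (50 mm wide, 5 mm thick, top 37 mm above the table). When shut its centre is 50 mm and its top 63 mm above the table, 40 mm nearer the robot than the bolt. Axes as the fixture's when shut, turning with the cap
- spanner: bystander: steel spanner about 150 mm long lying in front of the fixture; origin under its middle
- spare_bolt: bystander: spare bolt, 22 mm head down, 45 mm tall, standing on the end stop (grey block, 36 mm high) at the fixture's other end; origin at its foot
- tag_blank: bystander: flat brass tag 60 x 30 x 4 mm in front of the fixture; origin under its middle
- parts_tray: bystander: black tray 60 x 110 x 30 mm behind the fixture; origin under its middle
- foot_pad: bystander: white plastic foot about 80 x 35 x 18 mm behind the fixture; origin under its middle
- collar: bystander: steel ring 32 mm across, 12 mm high, lying on the fixture's rear ledge; origin under its middle
- lens_cleaner: bystander: white bottle 48 mm across, 110 mm tall, behind the fixture; origin under its middle
Mind the look-alikes: they are no part of the job. What is shaped like the lock but red is not meant.

How it is judged:
On the way, in this order (a step that is already met when the one before it is completed fails the run):
1. the lock lever stays down by itself (value of joint lever above 0.45 rad and contact force between the fingers and lever below 0.1 N), for 0.3 s.
2. the loose bolt has been tapped down (value of joint any of bolt_left, bolt_middle, bolt_right above 0.004 m), for 0.1 s.
3. the loose bolt's cap is held open (((value of joint bolt_left above 0.004 m and value of joint cap_left between 0.55 and 1.15 rad and contact force between the fingers and cap_left above 0.3 N and value of joint each of cap_middle, cap_right below 0.1 rad and value of joint each of bolt_middle, bolt_right below 0.002 m) or (value of joint bolt_middle above 0.004 m and value of joint cap_middle between 0.55 and 1.15 rad and contact force between the fingers and cap_middle above 0.3 N and value of joint each of cap_left, cap_right below 0.1 rad and value of joint each of bolt_left, bolt_right below 0.002 m) or (value of joint bolt_right above 0.004 m and value of joint cap_right between 0.55 and 1.15 rad and contact force between the fingers and cap_right above 0.3 N and value of joint each of cap_left, cap_middle below 0.1 rad and value of joint each of bolt_left, bolt_middle below 0.002 m))), for 0.3 s.
At the end, for the whole second after the job is handed in: the lever is latched (over 0.45 rad); the cap of the bolt that sank (over 4 mm) is open between 0.55 and 1.15 rad with the fingers bearing on it (over 0.3 N); the other two caps are shut (under 0.1 rad) and their bolts unmoved (value of joint lever above 0.45 rad and ((value of joint bolt_left above 0.004 m and value of joint cap_left between 0.55 and 1.15 rad and contact force between the fingers and cap_left above 0.3 N and value of joint each of cap_middle, cap_right below 0.1 rad and value of joint each of bolt_middle, bolt_right below 0.002 m) or (value of joint bolt_middle above 0.004 m and value of joint cap_middle between 0.55 and 1.15 rad and contact force between the fingers and cap_middle above 0.3 N and value of joint each of cap_left, cap_right below 0.1 rad and value of joint each of bolt_left, bolt_right below 0.002 m) or (value of joint bolt_right above 0.004 m and value of joint cap_right between 0.55 and 1.15 rad and contact force between the fingers and cap_right above 0.3 N and value of joint each of cap_left, cap_middle below 0.1 rad and value of joint each of bolt_left, bolt_middle below 0.002 m))); the arm keeps its last pose, push and grip.
It fails at once if a cap is lifted before its bolt has been found loose ((value of joint cap_left above 0.25 rad and value of joint bolt_left below 0.002 m) or (value of joint cap_middle above 0.25 rad and value of joint bolt_middle below 0.002 m) or (value of joint cap_right above 0.25 rad and value of joint bolt_right below 0.002 m)).
It fails at once if a thing lying around is knocked away (over 40 mm) (distance of any of spanner, spare_bolt, tag_blank, parts_tray, foot_pad, collar, lens_cleaner from where it was at the start of the episode above 0.04 m).
It also fails if it takes over 53 s, if anything falls off the work surface, if the arm or the gripper's body presses on something with over 40 N, if the wrist force passes 120 N, or if a joint passes its speed limit or range.

### The arm

A 6-joint arm with a two-finger parallel gripper is mounted at the origin on the work surface. World frame = base frame: x ahead of the robot, y to its left, z up, the work surface at z = 0. Lengths are in m, angles in rad, forces in N, time in s.
With the tool pointing down it reaches from about 0.375 to 0.9 m from the base axis. Payload 3.1 kg.
Tool frame: the origin (TCP) lies between the finger pads; the fingertips stand 8 mm ahead of it and the grasp point (between the pads) lies 11 mm behind it; z points along the fingers, y is the line along which they close (so a half turn about z gives the same grasp; the last joint's range is limited). The gripper opens to 85 mm and grips with 20 to 120 N. Pads are 22 mm wide; open, the fingers measure 114 mm over their backs; the gripper's body (76 mm by 85 mm) begins 54 mm behind the grasp point. The pads swing forward as they close: fully open they stand 13 mm farther back than shut.
Start: joints at [0.932, 0.527, 1.433, -0, 1.181, -0.178], TCP at [0.277, 0.56, 0.239] pointing down, gripper open.
Joint ranges: [-3.08, 3.08], [-0.75, 2.2], [0.22, 2.44], [-1.43, 4.57], [0, 2.65], [-2.85, 2.85]. Speed limits (rad/s): [2.79, 2.79, 3.14, 3.14, 3.14, 3.14].

### API

Orientations are given as a unit quaternion [x, y, z, w].
In Python, from station import readout, cams, sign_off gives the robot as it stands.
- The arm moves only by the tool send_rows, never from a script. Its argument "commands" is text: rows parted by semicolons, each of 5 numbers parted by spaces: the finger opening in mm, from 0 to 85.4, then the shift along the tool's x, y, z each as a share of 0.02 m, from -1 to 1, then the turn about the tool's z as a share of 4 degrees, from -1 to 1. In form: grip dx dy dz spin; .... A call has 1 to 20 rows; each row shifts and turns the commanded pose from where the row before left it, along the tool's axes as they then stand; what a row does not reach is not made up. A row lasts 1/12 s, in which the tool goes at most 41.7 mm and 7.16 degrees, less where a joint would pass 70% of its speed; a pose out of reach is approached as far as the arm can. A call with a number of a shift or a turn outside -1 to 1 is refused whole. A call with a gripper value outside its range is refused whole. The fingers move at their own pace and stop on an object; "grip_force" is the grip in N (left out, the last holds). Time passes only in rows, so rows that do not move let the fingers close. It gives the time, the measured TCP pose, the force, the opening and the grip force at its end, in the units of the state.
- readout.sense(): the state, without advancing time (a new reading comes with each control period).
- cams.snapshot(name): name is "scene" or "top"; returns a dict with "pixels" (480x640x3 uint8, red, green, blue), "intrinsics" (3x3 intrinsics, pixels), "dist" ([k1, k2, p1, p2, k3] as OpenCV has them; the pictures are not rectified), "eye" and "rotation" of the camera in the world. Camera axes: x right, y down, z forward; pixel columns grow to the right and rows downward; lengths in m; the calibration is good to about 2 mm. A picture is of the moment at which its call begins. There is no depth.
- sign_off(): hands the job in; it is judged then, once.
The state is a dict: "t": time; "q": joint angles; "qd": joint speeds; "tau": joint torques, N m; "tcp_pos": TCP position; "tool_rot": TCP orientation; "force": force on the tool from outside, world axes, zero at the start; "ft_torque": the same for the moment, N m; "finger_gap": opening from 0.0 (shut) to 1.0 (fully open); "gripper_force": force on a finger pad.
Only numpy, scipy, OpenCV 4.12 (cv2) and the standard library are available. Lean on these libraries where they do the work, as an engineer would, in place of code of your own. Each camera call takes 0.05 s, during which the arm holds its last target. There are 200 camera calls.

## Working session

There is one attempt and no reset: what is moved stays moved. The work goes in short steps, Python scripts to look and compute and a tool call to move; the robot and the scene stay as the last step left them, time stands still between calls to the robot, and variables do not carry over. Pictures are saved under pics/ and viewed, at most 10 in all, crops included, and the job is handed in when it is done.

Besides the shell and the picture viewer there is one more tool, called after ">>>" as a command line: name --argument value ..., lists and objects as JSON in quotes. send_rows: Moves the arm, as the interface text tells. Its arguments: {"type":"object","properties":{"commands":{"type":"string"},"grip_force":{"type":"number"}},"required":["commands"]}

```bash
mkdir -p pics; cat > h.py <<'E'
import numpy as np, cv2
from station import readout, cams, sign_off
def ray(s,uv,z):
    p=cv2.undistortPoints(np.array([[uv]],float),np.array(s["intrinsics"],float),np.array(s["dist"],float))[0,0]
    d=np.array(s["rotation"])@np.array([p[0],p[1],1]); e=np.array(s["eye"])
    return e+d*(z-e[2])/d[2]
def proj(s,P):
    R=np.array(s["rotation"]).T; t=-R@np.array(s["eye"])
    return cv2.projectPoints(np.array(P,float).reshape(-1,3),cv2.Rodrigues(R)[0],t,np.array(s["intrinsics"],float),np.array(s["dist"],float))[0][:,0]
def save(s,n): cv2.imwrite("pics/"+n,s["pixels"][:,:,::-1])
E
python3 - <<'E'
from h import *
for n in("top","scene"):
    s=cams.snapshot(n); save(s,n+"0.png"); print(n,s["eye"],np.round(s["rotation"],3).tolist(),s["intrinsics"][0][0])
print(readout.sense())
E
```

```text
top [0.49834112 0.02053506 0.82114154] [0.71, -0.702, 0.038, -0.038] 474.3925262867905
scene [1.34192367 0.08728929 0.56584182] [0.59, 0.648, -0.353, -0.326] 623.4584721874473
{'t': 0.1, 'q': array([ 9.32534723e-01,  5.28403665e-01,  1.43376541e+00, -8.45525131e-06,
        1.18143135e+00, -1.78479967e-01]), 'qd': array([-0.00061602, -0.00237088, -0.0019814 ,  0.00073568,  0.00125565,
        0.00021425]), 'tau': array([-1.31015258e-05, -4.43303955e+01, -1.78586018e+01, -2.31910835e-04,
        3.92196758e-03,  5.14585579e-06]), 'tcp_pos': array([0.27692652, 0.55959448, 0.23841554]), 'tool_rot': array([ 2.27869534e-01,  9.73691156e-01, -9.22885530e-04, -3.95068633e-04]), 'force': array([-0.78014516, -0.04722785, -0.90403838]), 'ft_torque': array([-0.00673105,  0.02903971, -0.02813317]), 'gripper_force': 0.0, 'finger_gap': 1.0011985126276908}
```

View pics/top0.png

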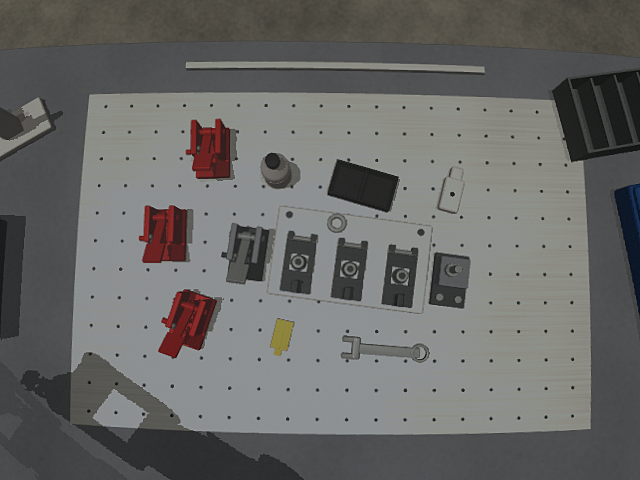

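View pics/scene0.png

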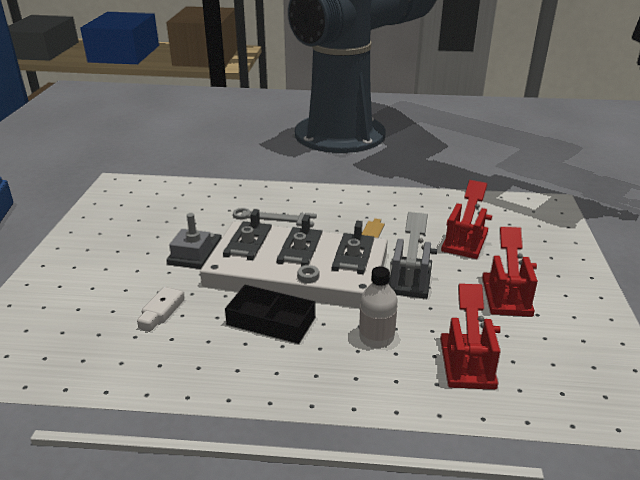

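The top view shows bolts near (298,262), (350,269) and (401,276). The grey lock is at (247,252), at the left end, with its pad near (238,272). The scene view agrees, and the red units are decoys.

```bash
python3 - <<'E'
from h import *
s=cams.snapshot("top"); im=s["pixels"]
g=cv2.cvtColor(im,cv2.COLOR_RGB2GRAY)
B=[]
for c in((298,262),(350,269),(401,276)):
    x,y=c; cr=cv2.resize(g[y-14:y+15,x-14:x+15],None,fx=6,fy=6,interpolation=cv2.INTER_CUBIC)
    h=cv2.HoughCircles(cv2.medianBlur(cr,5),cv2.HOUGH_GRADIENT,1,100,param1=80,param2=12,minRadius=25,maxRadius=55)
    px=c if h is None else (h[0,0,0]/6-.42+x-14,h[0,0,1]/6-.42+y-14)
    p=ray(s,px,.053); B.append(p); print(px,None if h is None else h[0,0,2]/6,p.round(4))
B=np.array(B); d=B[0]-B[2]; yaw=np.arctan2(-d[0],d[1]); o=B.mean(0)
print("spacing",np.linalg.norm(B[0]-B[1]),np.linalg.norm(B[1]-B[2]),"yaw",yaw)
ex=np.array([np.cos(yaw),np.sin(yaw),0]);ey=np.array([-ex[1],ex[0],0]);o[2]=0
f=lambda x,y,z:o+x*ex+y*ey+np.array([0,0,z])
P=[f(0,y,.053) for y in(.085,0,-.085)]+[f(-.04,y,.063) for y in(.085,0,-.085)]+[f(.03-.07*np.cos(.55),.175,.083)]+[f(x,y,.03) for x in(-.058,.092) for y in(-.131,.131)]
for p in P: print(p.round(4))
for n in("top","scene"):
    s=cams.snapshot(n); im=s["pixels"].copy(); q=proj(s,P)
    x0,y0=((200,180) if n=="top" else (150,160)); 
    cr=cv2.resize(im[y0:y0+170,x0:x0+300],(800,453),interpolation=cv2.INTER_CUBIC)
    for u in q: cv2.drawMarker(cr,tuple(np.int32(((u-[x0,y0])+.5)*800/300)),(255,0,255),0,10,1)
    cv2.imwrite("pics/ov_%s.png"%n,cr[:,:,::-1])
E
```

```text
Traceback (most recent call last):
  File "h.py", line 5, in ray
    d=np.array(s["rotation"])@np.array([p[0],p[1],1]); e=np.array(s["eye"])
      ~~~~~~~~~~~~~~~~~~~~~~~^~~~~~~~~~~~~~~~~~~~~~~~
ValueError: matmul: Input operand 1 has a mismatch in its core dimension 0, with gufunc signature (n?,k),(k,m?)->(n?,m?) (size 3 is different from 4)
```

The rotation is a quaternion, so I'll fix the helper.

```bash
sed -i 's/np.array(s\["rotation"\])/Rot.from_quat(s["rotation"]).as_matrix()/; 1a from scipy.spatial.transform import Rotation as Rot' h.py
cat > m.py <<'E'
from h import *
s=cams.snapshot("top"); im=s["pixels"]
g=cv2.cvtColor(im,cv2.COLOR_RGB2GRAY)
B=[]
for c in((298,262),(350,269),(401,276)):
    x,y=c; cr=cv2.resize(g[y-14:y+15,x-14:x+15],None,fx=6,fy=6,interpolation=cv2.INTER_CUBIC)
    h=cv2.HoughCircles(cv2.medianBlur(cr,5),cv2.HOUGH_GRADIENT,1,100,param1=80,param2=12,minRadius=25,maxRadius=55)
    px=c if h is None else (h[0,0,0]/6-.42+x-14,h[0,0,1]/6-.42+y-14)
    p=ray(s,px,.053); B.append(p); print(px,None if h is None else h[0,0,2]/6,p.round(4))
B=np.array(B); d=B[0]-B[2]; yaw=np.arctan2(-d[0],d[1]); o=B.mean(0)
print("spacing",np.linalg.norm(B[0]-B[1]),np.linalg.norm(B[1]-B[2]),"yaw",yaw)
ex=np.array([np.cos(yaw),np.sin(yaw),0]);ey=np.array([-ex[1],ex[0],0]);o[2]=0
f=lambda x,y,z:o+x*ex+y*ey+np.array([0,0,z])
P=[f(0,y,.053) for y in(.085,0,-.085)]+[f(-.04,y,.063) for y in(.085,0,-.085)]+[f(.03-.07*np.cos(.55),.175,.083)]+[f(x,y,.03) for x in(-.058,.092) for y in(-.131,.131)]
for p in P: print(p.round(4))
for n in("top","scene"):
    s=cams.snapshot(n); im=s["pixels"].copy(); q=proj(s,P)
    x0,y0=((200,180) if n=="top" else (150,160)); 
    cr=cv2.resize(im[y0:y0+170,x0:x0+300],(800,453),interpolation=cv2.INTER_CUBIC)
    for u in q: cv2.drawMarker(cr,tuple(np.int32(((u-[x0,y0])+.5)*800/300)),(255,0,255),0,10,1)
    cv2.imwrite("pics/ov_%s.png"%n,cr[:,:,::-1])
E
python3 m.py
```

```text
(np.float32(297.66333), np.float32(261.66333)) 5.633333 [0.5406 0.0592 0.053 ]
(np.float32(349.66333), np.float32(268.49667)) 5.7166667 [ 0.5305 -0.0251  0.053 ]
(np.float32(402.33), np.float32(275.33)) 6.2833333 [ 0.5203 -0.1107  0.053 ]
spacing 0.08493569936039941 0.08620794666025908 yaw -0.11901096684993744
[0.5405 0.0589 0.053 ]
[ 0.5305 -0.0255  0.053 ]
[ 0.5204 -0.1099  0.053 ]
[0.5008 0.0636 0.063 ]
[ 0.4907 -0.0208  0.063 ]
[ 0.4806 -0.1052  0.063 ]
[0.5218 0.1518 0.083 ]
[ 0.4573 -0.1487  0.03  ]
[0.4884 0.1114 0.03  ]
[ 0.6062 -0.1665  0.03  ]
[0.6374 0.0936 0.03  ]
```

View pics/ov_top.png

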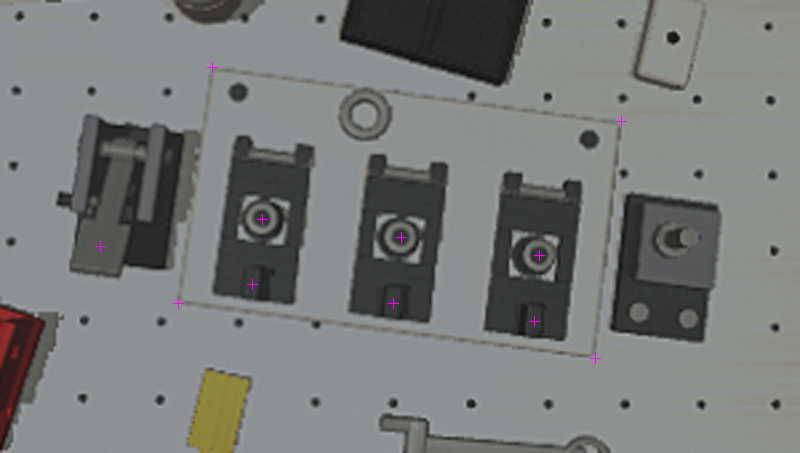

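View pics/ov_scene.png

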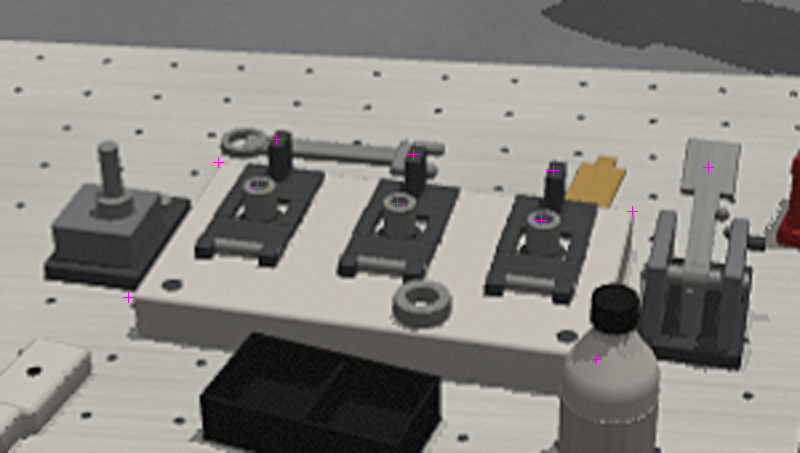

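Both overlays fit: bolts, tabs and lever pad sit on their markers to a few pixels. Next I turn the tool to the fixture's axes, close the fingers and move toward the lever.

>>> send_rows --commands "0 0 0 0 -0.976;0 0 0 0 -0.976;0 0 0 0 -0.976;0 0 0 0 -0.976;0 0 0 0 -0.976;0 -0.74 -0.99 0 0;0 -0.74 -0.99 0 0;0 -0.74 -0.99 0 0;0 -0.74 -0.99 0 0;0 -0.74 -0.99 0 0;0 -0.74 -0.99 0 0;0 -0.74 -0.99 0 0;0 -0.74 -0.99 0 0;0 -0.74 -0.99 0 0;0 -0.74 -0.99 0 0;0 -0.74 -0.99 0 0;0 -0.74 -0.99 0 0;0 -0.74 -0.99 0 0;0 -0.74 -0.99 0 0;0 -0.74 -0.99 0 0" --grip_force 40

```text
t: 1.97
tcp_pos: [0.4629, 0.2377, 0.2394]
tool_rot: [0.06, 0.998, 0.0, 0.0]
force: [-0.1, 0.9, 0.1]
finger_gap: 0.006
gripper_force: 0.0
```

```bash
cat > go.py <<'E'
import sys
from h import *
# usage: go.py fx fy z : remaining tool shift (units of 20mm) to put TCP at the fixture point
a=readout.sense(); R=Rot.from_quat(a["tool_rot"]).as_matrix(); yaw=-.119
ex=np.array([np.cos(yaw),np.sin(yaw),0]);ey=np.array([-ex[1],ex[0],0]);o=np.array([.5305,-.0255,0])
x,y,z=map(float,sys.argv[1:4]); t=o+x*ex+y*ey+[0,0,z]; p=a["tcp_pos"]
print("t",a["t"],"tcp",p.round(4),"fix",((p-o)@ex).round(4),((p-o)@ey).round(4),"F",a["force"].round(2),"gap",a["finger_gap"])
print("units",(R.T@(t-p)/.02).round(3),"spin err deg",np.degrees(np.arctan2(R[:,1]@ex,R[:,1]@ey)).round(2),"tool x",R[:,0].round(3))
E
python3 go.py -.04 .175 .105
```

```text
t 1.9667 tcp [0.4629 0.2377 0.2394] fix -0.0983 0.2533 F [-0.15  0.91  0.09] gap 0.005869433218648684
units [-2.916 -3.916  6.721] spin err deg 0.01 tool x [-0.993  0.119 -0.   ]
```

>>> send_rows --commands "0 -0.73 -0.98 0 0;0 -0.73 -0.98 0 0;0 -0.73 -0.98 0 0;0 -0.73 -0.98 0 0;0 0 0 1 0;0 0 0 1 0;0 0 0 1 0;0 0 0 1 0;0 0 0 1 0;0 0 0 1 0;0 0 0 0.7 0;0 0 0 0 0"

```text
t: 2.97
tcp_pos: [0.5092, 0.1537, 0.1027]
tool_rot: [0.06, 0.998, -0.0, -0.003]
force: [0.2, -0.6, -0.2]
finger_gap: -0.001
gripper_force: 0.0
```

```bash
python3 go.py -.04 .175 .0515
```

```text
t 2.9667 tcp [0.5092 0.1537 0.1027] fix -0.0424 0.1754 F [ 0.23 -0.63 -0.18] gap -0.0005836113936468205
units [-0.136 -0.019  2.559] spin err deg 0.02 tool x [-0.993  0.119  0.006]
```

>>> send_rows --commands "0 0 0 0.3 0;0 0 0 0.3 0;0 0 0 0.3 0;0 0 0 0.3 0;0 0 0 0.3 0;0 0 0 0.3 0;0 0 0 0.3 0;0 0 0 0.3 0;0 0 0 0.2 0;0 0 0 0 0;0 0 0 0 0"

```text
t: 3.88
tcp_pos: [0.5113, 0.1541, 0.0531]
tool_rot: [0.06, 0.998, 0.0, -0.0]
force: [-0.6, 0.2, 2.7]
finger_gap: -0.001
gripper_force: 1.3
```

```bash
python3 go.py -.04 .175 .0505
```

```text
t 3.8833 tcp [0.5113 0.1541 0.0531] fix -0.0404 0.176 F [-0.57  0.19  2.68] gap -0.0005077212077330863
units [-0.021 -0.051  0.131] spin err deg 0.01 tool x [-0.993  0.119  0.   ]
```

Tip is at about 45 mm. I'll press a few millimetres more to be safely past the catch.

>>> send_rows --commands "0 0 0 0.1 0;0 0 0 0.05 0;0 0 0 0 0;0 0 0 0 0"

```text
t: 4.22
tcp_pos: [0.5113, 0.1541, 0.0505]
tool_rot: [0.06, 0.998, 0.0, 0.0]
force: [-0.4, 0.2, 2.1]
finger_gap: -0.0
gripper_force: 1.4
```

>>> send_rows --commands "0 0 0 0.1 0;0 0 0 0 0;0 0 0 0 0;0 0 0 -0.5 0;0 0 0 -0.8 0;0 0 0 -1 0;0 0 0 -1 0;0 0 0 0 0;0 0 0 0 0;0 0 0 0 0;0 0 0 0 0"

```text
t: 5.13
tcp_pos: [0.5103, 0.1539, 0.1134]
tool_rot: [0.06, 0.998, -0.0, -0.001]
force: [0.4, -0.2, -0.5]
finger_gap: 0.001
gripper_force: 0.0
```

```bash
python3 - <<'E'
from h import *
s=cams.snapshot("scene"); c=s["pixels"][150:330,330:530]
cv2.imwrite("pics/lev.png",cv2.resize(c,None,fx=3,fy=3)[:,:,::-1])
E
python3 go.py 0 .085 .08
```

```text
t 5.1833 tcp [0.5103 0.1539 0.1133] fix -0.0414 0.1757 F [0.89 0.36 0.54] gap 0.0003665018867242828
units [-2.072 -4.536  1.66 ] spin err deg 0.01 tool x [-0.993  0.119  0.002]
```

View pics/lev.png

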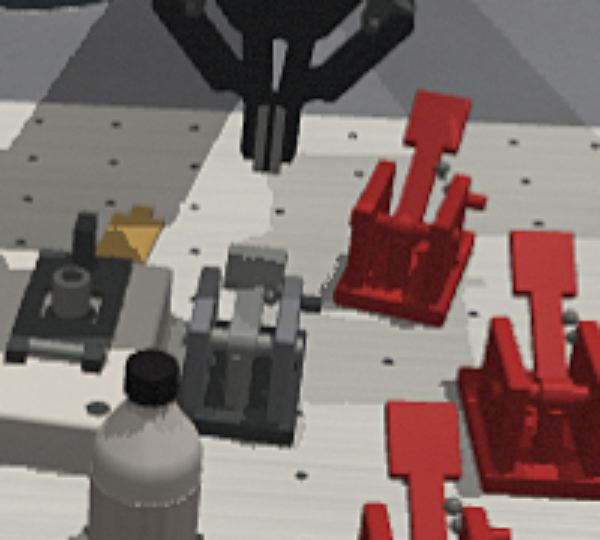

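The lever is level and latched (pad near (255,265) in the crop, below the gripper). Now tap the left bolt.

>>> send_rows --commands "0 -0.44 -0.9 0 0;0 -0.44 -0.9 0 0;0 -0.44 -0.9 0 0;0 -0.44 -0.92 0 0;0 -0.44 -0.92 0 0;0 0 0 0.8 0;0 0 0 0.8 0;0 0 0 0.76 0;0 0 0 0.1 0;0 0 0 0.1 0;0 0 0 0.1 0;0 0 0 0 0;0 0 0 0 0;0 0 0 0 0"

```text
t: 6.35
tcp_pos: [0.5445, 0.0587, 0.0618]
tool_rot: [0.059, 0.998, -0.0, 0.001]
force: [0.2, 1.1, 0.1]
finger_gap: 0.001
gripper_force: 0.0
```

```bash
python3 go.py 0.002 .085 .058
```

```text
t 6.35 tcp [0.5445 0.0587 0.0618] fix 0.0039 0.0853 F [0.17 1.08 0.11] gap 0.0006765507931610052
units [ 0.096 -0.015  0.188] spin err deg -0.01 tool x [-0.993  0.119 -0.001]
```

>>> send_rows --commands "0 0 0 0.05 0;0 0 0 0.05 0;0 0 0 0 0;0 0 0 0 0"

```text
t: 6.68
tcp_pos: [0.5446, 0.0587, 0.0603]
tool_rot: [0.06, 0.998, 0.0, 0.001]
force: [-1.0, 0.2, 6.2]
finger_gap: -0.002
gripper_force: 3.2
```

>>> send_rows --commands "0 0 0 0.05 0;0 0 0 0 0;0 0 0 0 0"

```text
t: 6.93
tcp_pos: [0.5445, 0.0587, 0.06]
tool_rot: [0.059, 0.998, -0.0, 0.001]
force: [-2.0, 0.3, 12.5]
finger_gap: -0.002
gripper_force: 6.0
```

The left bolt holds at 12 N, so it is tight. Now the middle one.

>>> send_rows --commands "0 0 0 -0.6 0;0 0 0 -0.6 0;0 0.02 -0.85 0 0;0 0.02 -0.85 0 0;0 0.02 -0.85 0 0;0 0.02 -0.85 0 0;0 0.02 -0.85 0 0;0 0 0 0.5 0;0 0 0 0.5 0;0 0 0 0.1 0;0 0 0 0 0;0 0 0 0 0;0 0 0 0.05 0;0 0 0 0 0;0 0 0 0 0"

```text
t: 8.18
tcp_pos: [0.5323, -0.0258, 0.06]
tool_rot: [0.058, 0.998, -0.001, 0.001]
force: [-2.6, -4.5, 13.0]
finger_gap: -0.004
gripper_force: 6.4
```

```bash
python3 go.py 0.002 0 .058
```

```text
t 8.1833 tcp [ 0.5323 -0.0258  0.06  ] fix 0.0019 -0.0 F [-2.64 -4.5  13.05] gap -0.0043138434029890965
units [-0.007  0.002  0.101] spin err deg -0.14 tool x [-0.993  0.116 -0.001]
```

Middle is tight as well. Now the right one.

>>> send_rows --commands "0 0 0 -0.6 0;0 0 0 -0.6 0;0 0 -0.85 0 0;0 0 -0.85 0 0;0 0 -0.85 0 0;0 0 -0.85 0 0;0 0 -0.85 0 0;0 0 0 0.5 0;0 0 0 0.5 0;0 0 0 0.1 0;0 0 0 0 0;0 0 0 0 0;0 0 0 0.05 0;0 0 0 0 0;0 0 0 0 0"

```text
t: 9.43
tcp_pos: [0.5219, -0.1095, 0.0602]
tool_rot: [0.059, 0.998, 0.0, 0.0]
force: [-0.4, -0.4, -0.1]
finger_gap: 0.002
gripper_force: 0.0
```

```bash
python3 go.py 0.002 -.085 .058
```

```text
t 9.4333 tcp [ 0.5219 -0.1095  0.0602] fix 0.0014 -0.0845 F [-0.43 -0.37 -0.13] gap 0.0022748467036344316
units [-0.031 -0.027  0.112] spin err deg -0.02 tool x [-0.993  0.118 -0.   ]
```

>>> send_rows --commands "0 0 0 0.1 0;0 0 0 0.1 0;0 0 0 0.08 0;0 0 0 0 0;0 0 0 0 0"

```text
t: 9.85
tcp_pos: [0.5222, -0.1099, 0.0551]
tool_rot: [0.06, 0.998, -0.0, 0.0]
force: [-0.6, 2.6, 5.7]
finger_gap: -0.001
gripper_force: 2.6
```

>>> send_rows --commands "0 0 0 0.06 0;0 0 0 0 0;0 0 0 0 0"

```text
t: 10.1
tcp_pos: [0.5222, -0.1099, 0.055]
tool_rot: [0.06, 0.998, -0.0, 0.001]
force: [-2.3, 1.1, 13.3]
finger_gap: 0.001
gripper_force: 6.8
```

The right bolt sank about 5.5 mm to its stop. Next I rise, open the fingers and move over its tab.

>>> send_rows --commands "0 0 0 -0.9 0;0 0 0 -0.9 0;45 0 0 -0.6 0;45 0.7 0 0 0;45 0.7 0 0 0;45 0.7 0 0 0;45 0 0 0 0;45 0 0 0 0;45 0 0 0 0;45 0 0 0 0"

```text
t: 10.93
tcp_pos: [0.4815, -0.1055, 0.1013]
tool_rot: [0.06, 0.998, -0.0, 0.001]
force: [-0.2, 0.5, 0.5]
finger_gap: 0.527
gripper_force: 0.0
```

```bash
python3 go.py -.04 -.085 .051
python3 - <<'E'
from h import *
s=cams.snapshot("scene"); c=s["pixels"][140:300,150:400]
cv2.imwrite("pics/tab.png",cv2.resize(c,None,fx=3,fy=3)[:,:,::-1])
E
```

```text
t 10.9333 tcp [ 0.4815 -0.1055  0.1013] fix -0.0392 -0.0852 F [-0.16  0.48  0.49] gap 0.5265608947964501
units [0.044 0.014 2.517] spin err deg 0.01 tool x [-0.993  0.119 -0.002]
```

View pics/tab.png

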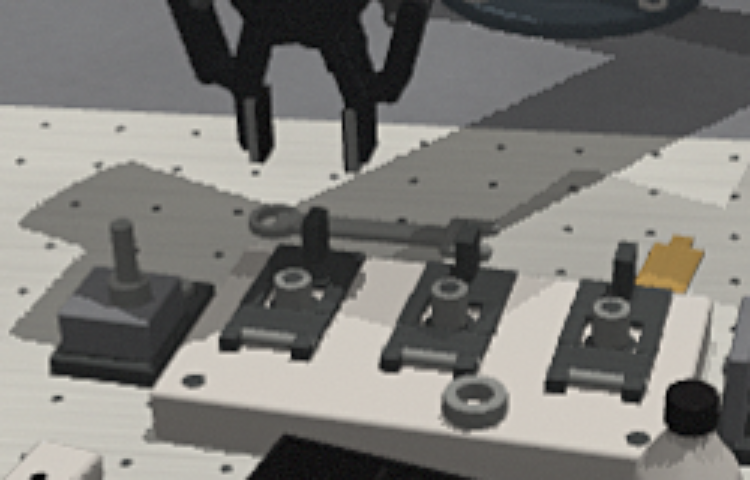

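The right bolt (290,285 in the crop) sits visibly lower than the others, and the open fingers straddle its tab at (315,232). Descend and grip.

>>> send_rows --commands "45 0.04 0 0.6 0;45 0 0 0.6 0;45 0 0 0.6 0;45 0 0 0.4 0;45 0 0 0.3 0;45 0 0 0 0;0 0 0 0 0;0 0 0 0 0;0 0 0 0 0;0 0 0 0 0;0 0 0 0 0;0 0 0 0 0" --grip_force 35

```text
t: 11.98
tcp_pos: [0.4797, -0.1051, 0.0518]
tool_rot: [0.06, 0.998, -0.0, 0.001]
force: [-0.0, -1.5, 0.7]
finger_gap: 0.103
gripper_force: 38.9
```

```bash
python3 go.py -.04 -.085 .051
```

```text
t 11.9833 tcp [ 0.4797 -0.1051  0.0518] fix -0.041 -0.0851 F [-0.03 -1.51  0.68] gap 0.10275657900029439
units [-0.049  0.005  0.038] spin err deg 0.01 tool x [-0.993  0.119 -0.001]
```

Gripped, with a gap of about 9 mm. Now lift along the hinge arc to about 0.8 rad.

>>> send_rows --commands "0 -0.07 0 -0.26 0;0 -0.09 0 -0.26 0;0 -0.11 0 -0.26 0;0 -0.13 0 -0.24 0;0 -0.14 0 -0.24 0;0 -0.15 0 -0.23 0;0 -0.17 0 -0.21 0;0 -0.18 0 -0.2 0;0 -0.19 0 -0.2 0;0 -0.21 0 -0.17 0;0 -0.22 0 -0.17 0;0 -0.22 0 -0.16 0;0 0 0 0 0;0 0 0 0 0;0 0 0 0 0;0 0 0 0 0"

```text
t: 13.32
tcp_pos: [0.5159, -0.1094, 0.1033]
tool_rot: [0.059, 0.998, -0.0, -0.001]
force: [0.4, -5.1, -6.0]
finger_gap: 0.106
gripper_force: 34.5
```

```bash
python3 go.py -.0025 -.085 .103
python3 - <<'E'
from h import *
s=cams.snapshot("scene"); c=s["pixels"][100:300,150:480]
cv2.imwrite("pics/end.png",cv2.resize(c,None,fx=2.4,fy=2.4)[:,:,::-1])
E
```

```text
t 13.3167 tcp [ 0.5159 -0.1094  0.1033] fix -0.0045 -0.0851 F [ 0.42 -5.05 -6.02] gap 0.1059779142130599
units [-0.1    0.003  0.016] spin err deg -0.02 tool x [-0.993  0.118  0.001]
```

View pics/end.png

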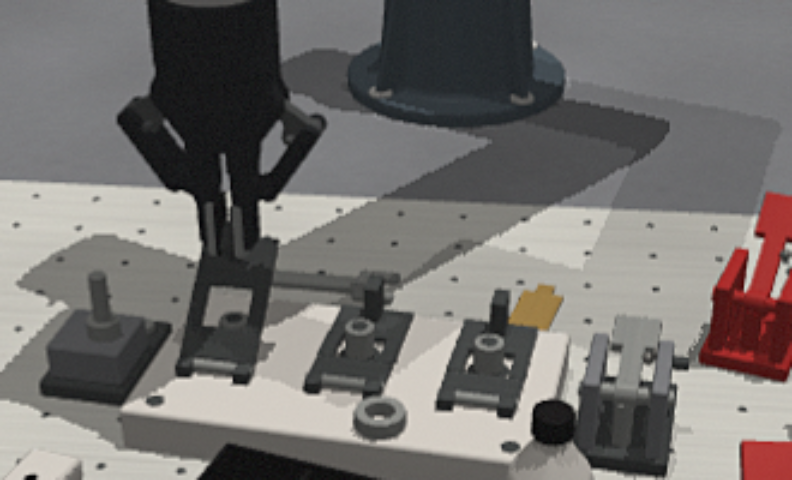

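The right cap is about half open and held at (235,250). The other caps are shut, the lever at (635,345) is level, and the bystanders are in place. Handing in.

```bash
python3 -c "
from station import sign_off
print(sign_off())"
```

```text
the job is handed in; nothing more can be done
None
```

I handed the job in at about 13 s: the lever is latched, the right bolt was the loose one and its cap is held about half open by its tab (angle judged from the picture and the arm's path), and the other two caps look shut with nothing knocked away.

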